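# Load the check gauge, free the quarter-turn stud and hold the photometer's panel shut

### The arm

A 7-joint arm with a two-finger parallel gripper is mounted at the origin on a cart in front of the work surface, level with it; the furniture and walls round the work are solid. World frame = base frame: x ahead of the robot, y to its left, z up, the work surface at z = 0. Lengths are in m, angles in rad, forces in N, time in s.
With the tool pointing down it reaches from about 0.425 to 0.925 m from the base axis. Payload 6.8 kg.
Tool frame: the origin (TCP) lies at the very end of the fingers, on their centre line; the grasp point (between the pads) lies bot.tcp_to_grasp behind it (bot.tcp_to_grasp is the distance from the TCP to the grasp point, in m); z points along the fingers, y is the line along which they close (so a half turn about z gives the same grasp; the last joint's range is limited). The gripper opens to 85 mm and grips with 20 to 120 N. Pads are 22 mm wide; open, the fingers measure 114 mm over their backs; the gripper's body (76 mm by 85 mm) begins 54 mm behind the grasp point. The pads swing forward as they close: fully open they stand 13 mm farther back than shut.
Start: joints at [-1.408, 0.477, 0.022, 1.555, -0.011, 1.109, -0.083], TCP at [0.181, 0.65, 0.231] pointing down, gripper open.
Joint ranges: [-2.96, 2.96], [-0.34, 2.1], [-1.41, 1.46], [0.24, 2.44], [-1.37, 4.51], [0.17, 1.92], [-2.96, 2.96]. Speed limits (rad/s): [2.39, 2.39, 3.14, 3.14, 3.14, 3.14, 3.14].

### API

Orientations are given as a unit quaternion [w, x, y, z].
In Python, from station import bot gives the robot as it stands.
- The arm moves only by the tool servo_tool, never from a script. Its argument "motion" is a list that holds one entry, the list of rows, each a list of 7 numbers: the shift along the tool's x, y, z in m, then the turn, a rotation vector about the tool's x, y, z in units of 5 degrees (1.0 is 5 degrees), then the opening, from 0 (shut) to 1 (fully open). A call has 1 to 20 rows; each row is the pose to reach, as a shift and turn from the pose commanded when the call began, along the tool's axes at that moment; what a row does not reach only later rows make up. A row lasts 1/12 s, in which the tool goes at most 41.7 mm and 7.16 degrees, less where a joint would pass 70% of its speed; a pose out of reach is approached as far as the arm can. A call with a gripper value outside its range is refused whole. The fingers move at their own pace and stop on an object; "grip_force" is the grip in N (left out, the last holds). Time passes only in rows, so rows that repeat a pose let the fingers close. It gives the time, the measured TCP pose, the force, the opening and the grip force at its end, in the units of the state.
- bot.get_obs(): the state, without advancing time (a new reading comes with each control period).
- bot.read_camera(name): name is "scene" or "top"; returns a dict with "img" (420x560x3 uint8, red, green, blue), "K" (3x3 intrinsics, pixels), "pose" (4x4, takes a point from camera to world coordinates). Camera axes: x right, y down, z forward; pixel columns grow to the right and rows downward; lengths in m; the calibration is good to about 2 mm. A picture is of the moment at which its call begins. There is no depth.
- bot.hand_in(): hands the job in; it is judged then, once.
The state is a dict: "t": time; "q": joint angles; "joint_vel": joint speeds; "joint_torque": joint torques, N m; "eef_pos": TCP position; "tool_rot": TCP orientation; "contact_force": force on the tool from outside, world axes, zero at the start; "torque": the same for the moment, N m; "gripper_width": opening from 0.0 (shut) to 1.0 (fully open); "grasp_force": force on a finger pad.
Only numpy, scipy, OpenCV 4.12 (cv2) and the standard library are available. Lean on these libraries where they do the work, as an engineer would, in place of code of your own. Each camera call takes 0.05 s, during which the arm holds its last target. There are 200 camera calls.

### The job

Take the check gauge with the flat grip (not the round-knobbed one, which stays in the stand) and lower its blade into the gap between the photometer's two optics blocks until its flange sits flat on them, and let go of it. Then swing the hinged panel down and turn the quarter-turn stud's wing until it lines up with the ticks on the panel, so that its key can pass through the slot in the frame. Press the panel fully home against its seal and finish still holding it down there, leaving the stud lined up and not locked: I do up the two side catches first while you hold.

Things in the scene. Friction and masses are not known exactly. Their poses are not given: they have to be found in the camera images.
- photometer: White open-topped box 165 x 170 x 75 mm, fixed. Origin under its centre on the bench; x from its front (dark window, keys) to the hinge at its rear, y to its left, z up. Rim at z 75 mm. Bay inside free from x -45 to +72, y -77 to +77 mm; in it two aluminium optics blocks, left and right of a narrow gap, each 44 mm long (x), 30 mm wide (y), tops at z 43.
- gap_mouth (a point): Middle of the gap between the optics blocks, at the height of their tops; photometer frame (-5, 0, 43) mm. The gap is 26 mm long along the photometer's x and 6.5 mm wide along its y, with 4 mm chamfers at the top of its long sides.
- gauge: Flat-gripped gauge, 54 mm tall, 60 g, upright in the stand. Origin: middle of the blade's lower end; z up. Blade 3 mm thick (y), 22 mm wide (x), 28 mm long; over it the stop flange 36 x 28 mm, z 28 to 32; on it a black grip 30 (x) x 12 (y) mm, z 32 to 54, pinched across y. A half turn changes nothing. Seated: origin 28 mm below gap_mouth, blade width along the photometer's x.
- knob_gauge: A second gauge like it, but with a round 22 mm knob for a grip; origin as for gauge. It stays in the stand.
- gauge_stand: Grey block 130 x 55 x 36 mm, fixed; origin under its centre, z up. Two slots at x -32.5 and +32.5 mm, each holding a gauge by its flange (28 mm of blade in the slot), the gauges' axes parallel to the stand's. Either gauge may be in either slot.
- hinge (a point): Middle of the panel's hinge line, which runs along the photometer's y; photometer frame (80, 0, 75) mm. With the panel at angle t, a point r from the hinge on its underside lies at x = 80 - r cos t, z = 75 + r sin t (photometer frame, mm); its outer face is 6 mm further along (sin t, 0, cos t).
- lid (a joint): Angle of the aluminium access panel (162 mm from hinge to front edge, 172 mm wide, 0.22 kg): 0 is home on the frame; starts standing open at 1.5 to 1.7. The stiff hinge (0.25 N m) leaves it where it is put. It stops at about 0.095 on the stud's key if that lies across the slot; lined up, at about 0.03 on the sprung seal, and takes about 12 N at the stud to go home; let go, it springs up.
- wing_stud (a joint): Angle of the quarter-turn stud in the panel, counter-clockwise seen from above the closed panel. 0: lined up, wing and key parallel to the photometer's y, pointing at the two black ticks on the panel. Starts at 0.6 to 1.35; turns from -0.4 to 1.55 with slight friction (0.04 N m). Its 24 x 5 mm key passes the frame's 28 x 9 mm slot only within about 0.16 of 0.
- wing_grip (a point): Middle of the stud's wing, a black plastic blade 32 mm long, 10 mm thick, 21 mm tall, pinched across its thickness. It stands on the panel 142 mm from the hinge, midway along y. The wing's top is 9 mm beyond this point along the panel's normal, its foot 12 mm and the panel's outer face 18 mm below it. Panel home: this point is at (-62, 0, 99) mm in the photometer frame.

How it is judged:
By the outcome, as a careful person would: the job done as asked, in the order asked, and still so for the second after the job is handed in, while the arm keeps its last pose, push and grip.
It also fails if it takes over 64 s, if anything falls off the work surface, if the arm or the gripper's body presses on something with over 40 N, if the wrist force passes 120 N, or if a joint passes its speed limit or range.

## Working session

There is one attempt and no reset: what is moved stays moved. The work goes in short steps, Python scripts to look and compute and a tool call to move; the robot and the scene stay as the last step left them, time stands still between calls to the robot, and variables do not carry over. Pictures are saved under pics/ and viewed, at most 10 in all, crops included, and the job is handed in when it is done.

Besides the shell and the picture viewer there is one more tool, called after "Call:" as name(argument=value, ...), one argument or row to a line, values as JSON. servo_tool: Moves the arm, as the interface text tells. Its arguments: {"type":"object","properties":{"motion":{"type":"array"},"grip_force":{"type":"number"}},"required":["motion"]}

```bash
ls; mkdir -p pics; python3 - <<'E'
from station import bot
import cv2
o=bot.get_obs()
print({k:o[k] for k in ('t','eef_pos','tool_rot','gripper_width','contact_force')},bot.tcp_to_grasp)
for n in('scene','top'):
    c=bot.read_camera(n); cv2.imwrite(f'pics/{n}0.png',c['img'][:,:,::-1]); print(n,c['K'].tolist(),c['pose'].round(4).tolist())
E
```

```text
pics
{'t': 0.0, 'eef_pos': array([0.18042156, 0.64984121, 0.23035712]), 'tool_rot': array([-4.84943711e-05,  1.34960857e-01,  9.90850534e-01, -8.85324466e-04]), 'gripper_width': 0.9981697130773708, 'contact_force': array([ 0.12083285,  0.72049644, -0.88483888])} 0.0187
scene [[483.23909210478405, 0.0, 278.39189837013333], [0.0, 483.23909210478405, 216.37224172035013], [0.0, 0.0, 1.0]] [[0.5072, -0.556, 0.6585, -0.0368], [-0.8618, -0.3234, 0.3907, -0.2559], [-0.0042, -0.7657, -0.6432, 0.6699], [0.0, 0.0, 0.0, 1.0]]
top [[384.8520680512887, 0.0, 273.56437103745424], [0.0, 384.8520680512887, 204.0637616994992], [0.0, 0.0, 1.0]] [[0.0014, -0.9881, 0.1538, 0.4143], [-1.0, -0.002, -0.0035, 0.0906], [0.0038, -0.1538, -0.9881, 0.9465], [0.0, 0.0, 0.0, 1.0]]
```

View pics/scene0.png

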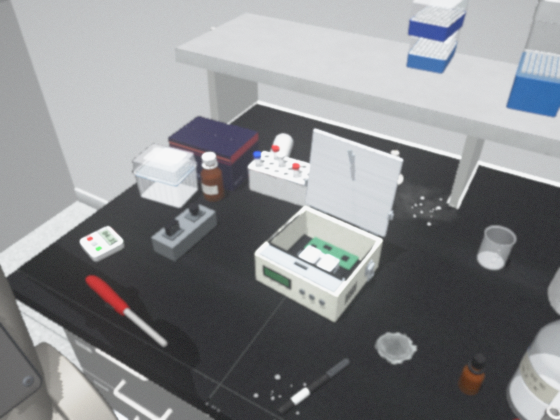

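View pics/top0.png

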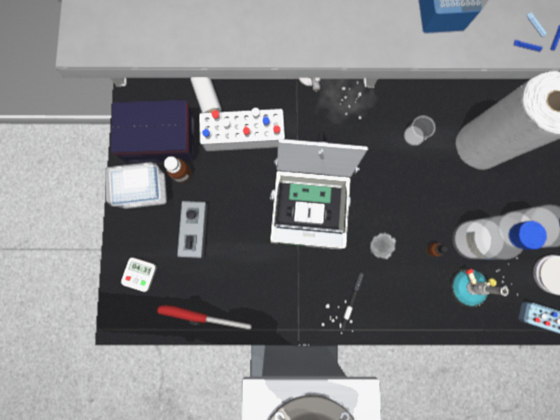

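The scene view shows the stand at about (185,230), the photometer at (320,270), its panel open. In the top view the stand is at (191,229) and the photometer at (311,210). The arm is out of both pictures. I'll enlarge these parts.

```bash
cat > h.py <<'E'
import numpy as np, cv2
from station import bot
def ray(c,uv):
    d=c['pose'][:3,:3]@np.linalg.inv(c['K'])@[uv[0],uv[1],1.]
    return c['pose'][:3,3],d
def plane(c,uv,z):
    o,d=ray(c,uv); return o+d*(z-o[2])/d[2]
def proj(c,p):
    q=c['pose'][:3,:3].T@(np.asarray(p,float)-c['pose'][:3,3]); q=c['K']@q; return q[:2]/q[2]
def tri(c1,a,c2,b):
    o1,d1=ray(c1,a);o2,d2=ray(c2,b)
    s=np.linalg.lstsq(np.c_[d1,-d2],o2-o1,rcond=None)[0]
    p,q=o1+s[0]*d1,o2+s[1]*d2
    return (p+q)/2,np.linalg.norm(p-q)
E
python3 - <<'E'
from h import *
t=cv2.imread('pics/top0.png'); s=cv2.imread('pics/scene0.png')
def crop(im,x0,y0,w,h,f): return cv2.resize(im[y0:y0+h,x0:x0+w],None,fx=f,fy=f,interpolation=cv2.INTER_CUBIC)
out=np.zeros((600,800,3),np.uint8)
def put(a,x,y): out[y:y+a.shape[0],x:x+a.shape[1]]=a
put(crop(t,260,130,120,125,4),0,0)         # 480x500
put(crop(t,170,195,45,70,5),490,0)         # 225x350
put(crop(s,145,195,80,70,3.8),490,330) 
cv2.imwrite('pics/c1.png',out)
c=crop(s,250,125,160,190,3.1); cv2.imwrite('pics/c2.png',c)
E
```

```text
(no output)
```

View pics/c1.png

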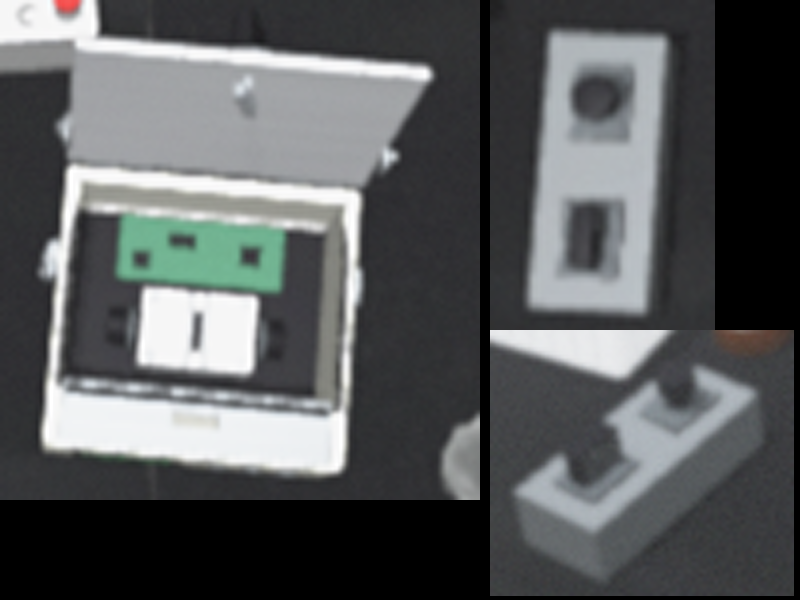

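View pics/c2.png

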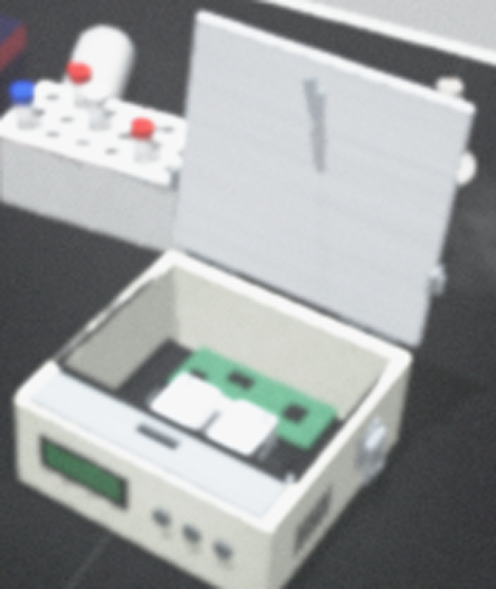

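The crops show the flat grip in the stand slot nearer the robot (top pixel about (287,242) of the full picture, x≈170+117/… computed next), the round knob in the far slot. The photometer's front faces the robot, and the gap slit is at about (309,213) top. Now measuring.

```bash
python3 - <<'E'
from h import *
T=bot.read_camera('top');S=bot.read_camera('scene')
def big(c,thr,box,lo=True,f=6):
    x0,y0,w,h=box
    g=cv2.cvtColor(c['img'],cv2.COLOR_RGB2GRAY)[y0:y0+h,x0:x0+w]
    g=cv2.resize(g,None,fx=f,fy=f,interpolation=cv2.INTER_CUBIC)
    m=((g>thr) if lo else (g<thr)).astype(np.uint8)
    cs,_=cv2.findContours(m,cv2.RETR_EXTERNAL,cv2.CHAIN_APPROX_NONE)
    back=lambda p:(np.asarray(p,float)+.5)/f-.5+[x0,y0]
    return sorted(cs,key=cv2.contourArea,reverse=True),back
def quad(cnt):
    h=cv2.convexHull(cnt);
    for e in np.arange(.01,.15,.005):
        q=cv2.approxPolyDP(h,e*cv2.arcLength(h,True),True)
        if len(q)==4:return q[:,0]
    return cv2.boxPoints(cv2.minAreaRect(h))
g=cv2.cvtColor(T['img'],cv2.COLOR_RGB2GRAY)
print('stand levels',g[230,180:206])
np.set_printoptions(precision=4,suppress=True)
# stand
cs,b=big(T,120,(172,196,44,68)); q=b(quad(cs[0])); W=np.array([plane(T,p,.036) for p in q]); print('stand top',q,W,W.mean(0))
print([np.linalg.norm(W[i]-W[(i+1)%4]) for i in range(4)])
# flat grip top
cs,b=big(T,75,(178,232,22,20),False)
for c in cs[:2]:
    r=cv2.minAreaRect(c); print('grip',cv2.contourArea(c)/36,b(r[0]),r[1][0]/6,r[1][1]/6,r[2],plane(T,b(r[0]),.072))
# blocks
for nm,C,box,thr in (('T',T,(292,200,36,26),190),):
    cs,b=big(C,thr,box); q=b(quad(cs[0])); W=np.array([plane(C,p,.043) for p in q]); print('blocks',q,W,W.mean(0),[np.linalg.norm(W[i]-W[(i+1)%4]) for i in range(4)])
cs,b=big(T,140,(304,206,10,14),False)
for c in cs[:2]:
    r=cv2.minAreaRect(c);print('slit',b(r[0]),r,plane(T,b(r[0]),.043))
# rim
cs,b=big(T,150,(262,165,95,90)); q=b(quad(cs[0])); W=np.array([plane(T,p,.075) for p in q]); print('rim',q,W,W.mean(0),[np.linalg.norm(W[i]-W[(i+1)%4]) for i in range(4)])
E
```

```text
stand levels [170 184 183 183 183 184 183 183 184 185 185 184 184 184 185 185 184 185
 185 186 186 188 175 114  65  52]
stand top [[182.75   200.9167]
 [204.75   203.0833]
 [199.9167 257.0833]
 [177.25   254.9167]] [[0.5632 0.305  0.036 ]
 [0.558  0.2521 0.036 ]
 [0.43   0.2598 0.036 ]
 [0.4349 0.313  0.036 ]] [0.4965 0.2825 0.036 ]
[np.float64(0.05306071571037095), np.float64(0.12830241984572874), np.float64(0.05347494445347051), np.float64(0.12852384376316606)]
grip 67.86111111111111 [189.1456 241.7951] 6.43452262878418 12.490000406901041 3.1798300743103027 [0.4636 0.2785 0.072 ]
grip 1.4027777777777777 [177.9167 233.25  ] 3.3333333333333335 0.6666666666666666 90.0 [0.4829 0.3046 0.072 ]
blocks [[295.75   202.0833]
 [322.9167 203.75  ]
 [322.25   222.0833]
 [294.5833 220.25  ]] [[ 0.5598  0.0347  0.043 ]
 [ 0.5559 -0.0299  0.043 ]
 [ 0.5121 -0.0275  0.043 ]
 [ 0.5163  0.0378  0.043 ]] [0.536  0.0038 0.043 ] [np.float64(0.0646854114752457), np.float64(0.043858757037322775), np.float64(0.06540846332938481), np.float64(0.04355615179529102)]
slit [308.7605 212.4108] ((31.06279754638672, 40.96502685546875), (10.327007293701172, 50.39898681640625), 4.5739216804504395) [0.5351 0.0041 0.043 ]
rim [[277.4167 170.5833]
 [348.9167 177.25  ]
 [344.75   247.0833]
 [270.9167 241.4167]] [[ 0.6287  0.0787  0.075 ]
 [ 0.6132 -0.0871  0.075 ]
 [ 0.4521 -0.073   0.075 ]
 [ 0.4646  0.0934  0.075 ]] [0.5396 0.003  0.075 ] [np.float64(0.1665043657741178), np.float64(0.1616933198898727), np.float64(0.1669213703672732), np.float64(0.16474818261630755)]
```

```bash
cat >> h.py <<'E'
from scipy.spatial.transform import Rotation as R
def cur():
    o=bot.get_obs(); w,x,y,z=o['tool_rot']; return np.array(o['eef_pos']),R.from_quat([x,y,z,w]),o
def down(yaw_y,pitch=0.):
    "tool z down (tipped by pitch about the tool-y... in its yaw frame), tool y at yaw_y deg"
    a=np.radians(yaw_y); y=np.array([np.cos(a),np.sin(a),0]); z=np.array([0,0,-1.]); x=np.cross(y,z)
    return R.from_matrix(np.c_[x,y,z])
def go(p,rot=None):
    c,r,o=cur(); rot=rot or r
    print('t %.2f'%o['t'],'pos',c.round(4),'shift',r.inv().apply(np.asarray(p)-c).round(4),'turn',(np.degrees((r.inv()*rot).as_rotvec())/5).round(3),'F',np.round(o['contact_force'],1),'w %.3f'%o['gripper_width'],np.round(o['grasp_force'],1))
E
python3 - <<'E'
from h import *
go([.464,.283,.15],down(86.5))
T=bot.read_camera('top');S=bot.read_camera('scene')
for z in(.2,.3,.4): print('shelf edge',z,plane(T,(300,78),z),plane(S,(450,130),z))
# lid top edge: under-edge corners in the top view
for uv in((279,141),(366,148)):
    o,d=ray(T,uv); print('edge', [ (o+d*(z-o[2])/d[2]).round(3) for z in(.23,.24)])
E
```

```text
t 0.20 pos [0.1805 0.6501 0.2307] shift [-0.3714 -0.2778  0.081 ] turn [-0.013 -0.    -2.403] F [-0.8  0.5 -0.6] w 1.000 0.0
shelf edge 0.2 [0.7945586  0.03368446 0.2       ] [ 0.83115391 -0.12416123  0.2       ]
shelf edge 0.3 [0.7436193  0.04131422 0.3       ] [ 0.6464584 -0.1522027  0.3      ]
shelf edge 0.4 [0.69268    0.04894399 0.4       ] [ 0.46176289 -0.18024418  0.4       ]
edge [array([0.649, 0.078, 0.23 ]), array([0.646, 0.078, 0.24 ])]
edge [array([ 0.636, -0.09 ,  0.23 ]), array([ 0.633, -0.088,  0.24 ])]
```

Call:
servo_tool(
  motion=[
    [[-0.371,-0.278,0.081,0,0,-2.4,1],[-0.371,-0.278,0.081,0,0,-2.4,1],[-0.371,-0.278,0.081,0,0,-2.4,1],[-0.371,-0.278,0.081,0,0,-2.4,1],[-0.371,-0.278,0.081,0,0,-2.4,1],[-0.371,-0.278,0.081,0,0,-2.4,1],[-0.371,-0.278,0.081,0,0,-2.4,1],[-0.371,-0.278,0.081,0,0,-2.4,1],[-0.371,-0.278,0.081,0,0,-2.4,1],[-0.371,-0.278,0.081,0,0,-2.4,1],[-0.371,-0.278,0.081,0,0,-2.4,1],[-0.371,-0.278,0.081,0,0,-2.4,1],[-0.371,-0.278,0.081,0,0,-2.4,1],[-0.371,-0.278,0.081,0,0,-2.4,1],[-0.371,-0.278,0.081,0,0,-2.4,1],[-0.371,-0.278,0.081,0,0,-2.4,1],[-0.371,-0.278,0.081,0,0,-2.4,1],[-0.371,-0.278,0.081,0,0,-2.4,1]],
  ],
)

```text
t: 1.8
eef_pos: [0.463, 0.2846, 0.1505]
tool_rot: [0.0, 0.03, 1.0, 0.0]
contact_force: [-1.1, 0.1, 0.1]
gripper_width: 1.001
grasp_force: 0.0
```

```bash
python3 - <<'E'
from h import *
go([.464,.283,.044],down(86.5))
E
```

```text
t 1.80 pos [0.463  0.2846 0.1505] shift [-0.0011 -0.0016  0.1065] turn [ 0.006 -0.     0.022] F [-1.1  0.1  0.1] w 1.001 0.0
```

Call:
servo_tool(
  motion=[
    [[-0.001,-0.001,0.03,0,0,0,0.6],[-0.001,-0.001,0.06,0,0,0,0.6],[-0.001,-0.001,0.085,0,0,0,0.6],[-0.001,-0.001,0.1,0,0,0,0.6],[-0.001,-0.001,0.106,0,0,0,0.6],[-0.001,-0.001,0.106,0,0,0,0.6],[-0.001,-0.001,0.106,0,0,0,0],[-0.001,-0.001,0.106,0,0,0,0],[-0.001,-0.001,0.106,0,0,0,0],[-0.001,-0.001,0.106,0,0,0,0],[-0.001,-0.001,0.106,0,0,0,0],[-0.001,-0.001,0.106,0,0,0,0],[-0.001,-0.001,0.106,0,0,0,0],[-0.001,-0.001,0.106,0,0,0,0]],
  ],
  grip_force=50,
)

```text
t: 2.97
eef_pos: [0.4655, 0.283, 0.0457]
tool_rot: [0.001, 0.031, 1.0, 0.001]
contact_force: [-0.7, -0.2, 6.4]
gripper_width: 0.125
grasp_force: 49.9
```

```bash
python3 - <<'E'
from h import *
go([.464,.283,.044],down(86.5))
E
```

```text
t 2.97 pos [0.4655 0.283  0.0457] shift [ 0.0015 -0.0001  0.0017] turn [ 0.021  0.021 -0.003] F [-0.7 -0.2  6.4] w 0.125 49.9
```

Call:
servo_tool(
  motion=[
    [[0,0,-0.02,0,0,0,0],[0,0,-0.05,0,0,0,0],[0,0,-0.08,0,0,0,0],[-0.005,-0.02,-0.11,0,0,0.05,0],[-0.02,-0.06,-0.12,0,0,0.1,0],[-0.03,-0.1,-0.12,0,0,0.22,0],[-0.045,-0.14,-0.12,0,0,0.22,0],[-0.06,-0.18,-0.12,0,0,0.22,0],[-0.07,-0.22,-0.12,0,0,0.22,0],[-0.08,-0.25,-0.12,0,0,0.22,0],[-0.086,-0.268,-0.12,0,0,0.22,0],[-0.086,-0.274,-0.12,0,0,0.22,0],[-0.086,-0.274,-0.12,0,0,0.22,0],[-0.086,-0.274,-0.12,0,0,0.22,0],[-0.086,-0.274,-0.12,0,0,0.22,0]],
  ],
)

```text
t: 4.22
eef_pos: [0.5334, 0.0056, 0.1643]
tool_rot: [-0.0, 0.039, 0.999, 0.0]
contact_force: [0.4, -0.4, -0.7]
gripper_width: 0.123
grasp_force: 49.2
```

```bash
python3 - <<'E'
from h import *
go([.535,.0038,.09],down(85.4))
S=bot.read_camera('scene');T=bot.read_camera('top')
f=lambda c,x,y,w,h,k:cv2.resize(c['img'][y:y+h,x:x+w,::-1],None,fx=k,fy=k,interpolation=cv2.INTER_CUBIC)
p=cur()[0]; print(proj(S,p),proj(T,p))
u,v=map(int,proj(S,p)); cv2.imwrite('pics/g1.png',f(S,u-60,v-40,125,115,5))
E
```

```text
t 4.22 pos [0.5334 0.0056 0.1643] shift [-0.0018 -0.0017  0.0743] turn [ 0.011 -0.003  0.028] F [ 0.4 -0.4 -0.7] w 0.123 49.2
[318.15280531 207.70796112] [313.65062266 205.40846395]
```

View pics/g1.png

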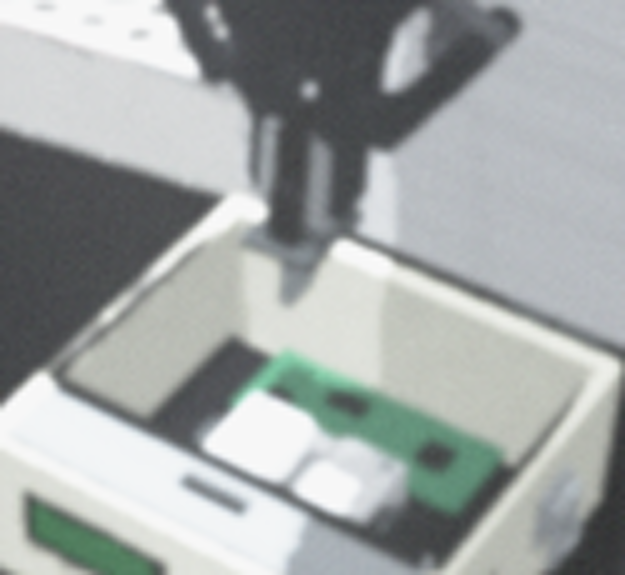

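The crop shows the gauge hanging straight in the fingers: flange corners at about (307,215) and (325,215) in the full scene picture, blade's near lower corner at (315,227), and the gap seam below at about (319,260). I check these against the predictions.

```bash
python3 - <<'E'
from h import *
np.set_printoptions(precision=2,suppress=True)
S=bot.read_camera('scene');T=bot.read_camera('top')
p,r,_=cur()
P=lambda x,y,dz: p+r.apply([-x,y,0])+[0,0,dz]   # photometer-like x,y about the tool axis
for n,q in (('flangeL',P(-.018,.014,-.0057)),('flangeR',P(.018,-.014,-.0057)),('flange bottom corner',P(-.018,-.014,-.0097)),('blade near',P(-.011,0,-.0377)),('blade far',P(.011,0,-.0377))): print(n,proj(S,q),(proj(S,q)-[258,167])*5)
print('gap',proj(S,[.535,.0038,.043]),(proj(S,[.535,.0038,.043])-[258,167])*5)
# optics tops in the scene view, white
g=cv2.cvtColor(S['img'],cv2.COLOR_RGB2GRAY)
yw=np.radians(-4.6); ph=lambda x,y,z:np.array([.540+x*np.cos(yw)-y*np.sin(yw),.0034+x*np.sin(yw)+y*np.cos(yw),z])
for x,y in((-.027,.033),(.017,.033),(.017,-.033),(-.027,-.033),(-.027,0),(.017,0)): print('block corner',(proj(S,ph(x,y,.043))-[258,167])*5)
for x,y in((-.0825,.085),(-.0825,-.085),(.0825,-.085)): print('rim',(proj(S,ph(x,y,.075))-[258,167])*5)
E
```

```text
flangeL [305.43 213.04] [237.17 230.2 ]
flangeR [331.05 207.85] [365.23 204.25]
flange bottom corner [319.79 221.13] [308.94 270.65]
blade near [314.02 228.39] [280.09 306.97]
blade far [320.74 221.45] [313.68 272.26]
gap [316.11 259.2 ] [290.54 460.98]
block corner [181.78 459.41]
block corner [246.53 391.25]
block corner [399.55 462.5 ]
block corner [337.52 535.3 ]
block corner [258.34 496.72]
block corner [321.79 426.29]
rim [-27.24 426.93]
rim [394.16 638.99]
rim [620.82 352.99]
```

Call:
servo_tool(
  motion=[
    [[-0.0023,-0.0017,0.02,0,0,0,0],[-0.0023,-0.0017,0.04,0,0,0,0],[-0.0023,-0.0017,0.06,0,0,0,0],[-0.0023,-0.0017,0.07,0,0,0,0],[-0.0023,-0.0017,0.075,0,0,0,0],[-0.0023,-0.0017,0.079,0,0,0,0],[-0.0023,-0.0017,0.083,0,0,0,0],[-0.0023,-0.0017,0.087,0,0,0,0],[-0.0023,-0.0017,0.087,0,0,0,0],[-0.0023,-0.0017,0.087,0,0,0,0]],
  ],
)

```text
t: 5.25
eef_pos: [0.536, 0.0016, 0.0776]
tool_rot: [0.0, 0.04, 0.999, 0.0]
contact_force: [-0.2, 0.3, -0.1]
gripper_width: 0.123
grasp_force: 49.2
```

```bash
python3 - <<'E'
from h import *
go([.5355,.0038,.0505],down(85.4))
S=bot.read_camera('scene')
cv2.imwrite('pics/g2.png',cv2.resize(S['img'][195:285,270:370,::-1],None,fx=6,fy=6,interpolation=cv2.INTER_CUBIC))
E
```

```text
t 5.25 pos [0.536  0.0016 0.0776] shift [0.0007 0.0021 0.0271] turn [ 0.002  0.006 -0.004] F [-0.2  0.3 -0.1] w 0.123 49.2
```

Call:
servo_tool(
  motion=[
    [[0.0,0.0015,0.0,0,0,0,0],[0.0,0.002,0.0,0,0,0,0],[0.0,0.002,0.003,0,0,0,0],[0.0,0.002,0.006,0,0,0,0],[0.0,0.002,0.009,0,0,0,0],[0.0,0.002,0.012,0,0,0,0],[0.0,0.002,0.012,0,0,0,0],[0.0,0.002,0.012,0,0,0,0]],
  ],
)

```text
t: 5.97
eef_pos: [0.5358, 0.0035, 0.065]
tool_rot: [-0.0, 0.04, 0.999, -0.0]
contact_force: [-0.4, 0.3, -0.5]
gripper_width: 0.123
grasp_force: 49.2
```

```bash
python3 - <<'E'
from h import *
go([.5355,.0038,.0505],down(85.4))
E
```

```text
t 5.97 pos [0.5358 0.0035 0.065 ] shift [0.0003 0.0002 0.0145] turn [-0.002 -0.006 -0.004] F [-0.4  0.3 -0.5] w 0.123 49.2
```

Call:
servo_tool(
  motion=[
    [[0,0,0.004,0,0,0,0],[0,0,0.008,0,0,0,0],[0,0,0.011,0,0,0,0],[0,0,0.013,0,0,0,0],[0,0,0.014,0,0,0,0],[0,0,0.015,0,0,0,0],[0,0,0.016,0,0,0,0],[0,0,0.016,0,0,0,0],[0,0,0.016,0,0,0,0]],
  ],
)

```text
t: 6.72
eef_pos: [0.5358, 0.0036, 0.0525]
tool_rot: [-0.0, 0.041, 0.999, 0.001]
contact_force: [-13.3, 0.5, 40.3]
gripper_width: 0.124
grasp_force: 54.9
```

```bash
python3 - <<'E'
from h import *
go([.5355,.0038,.0505],down(85.4))
E
```

```text
t 6.72 pos [0.5358 0.0036 0.0525] shift [0.0003 0.0002 0.002 ] turn [ 0.015 -0.005 -0.011] F [-13.3   0.5  40.3] w 0.124 54.9
```

Call:
servo_tool(
  motion=[
    [[0,0,-0.0025,0,0,0,0],[0,0,-0.003,0,0,0,0],[0,0,-0.003,0,0,0,0.3],[0,0,-0.003,0,0,0,0.5],[0,0,-0.003,0,0,0,0.5],[0,0,-0.003,0,0,0,0.5],[0,0,-0.003,0,0,0,0.5],[0,0,-0.01,0,0,0,0.5],[0,0,-0.03,0,0,0,0.5],[0,0,-0.06,0,0,0,0.5],[0,0,-0.1,0,0,0,0.5],[0,0,-0.14,0,0,0,0.5],[0,0,-0.17,0,0,0,0.5],[0.04,0,-0.2,0,0,0,0.3],[0.08,0,-0.22,0,0,0,0],[0.12,0,-0.24,0,0,0,0],[0.12,0,-0.24,0,0,0,0],[0.12,0,-0.24,0,0,0,0]],
  ],
)

```text
t: 8.22
eef_pos: [0.4145, 0.0134, 0.2915]
tool_rot: [0.002, 0.04, 0.999, 0.001]
contact_force: [-0.0, -0.3, -1.7]
gripper_width: -0.001
grasp_force: 0.0
```

```bash
python3 - <<'E'
from h import *
np.set_printoptions(precision=3,suppress=True)
go([.535,.0038,.3],down(85.4))
S=bot.read_camera('scene');T=bot.read_camera('top')
a=cv2.resize(S['img'][140:290,265:395,::-1],None,fx=3.7,fy=3.7,interpolation=cv2.INTER_CUBIC)
b=cv2.resize(T['img'][130:250,265:375,::-1],None,fx=2.8,fy=2.8,interpolation=cv2.INTER_CUBIC)
out=np.zeros((600,800,3),np.uint8); out[:a.shape[0],:a.shape[1]]=a; out[:b.shape[0],485:485+b.shape[1]]=b
cv2.imwrite('pics/g3.png',out)
E
```

```text
t 8.22 pos [0.414 0.013 0.291] shift [-0.121  0.    -0.008] turn [0.025 0.034 0.005] F [-0.  -0.3 -1.7] w -0.001 0.0
```

View pics/g3.png

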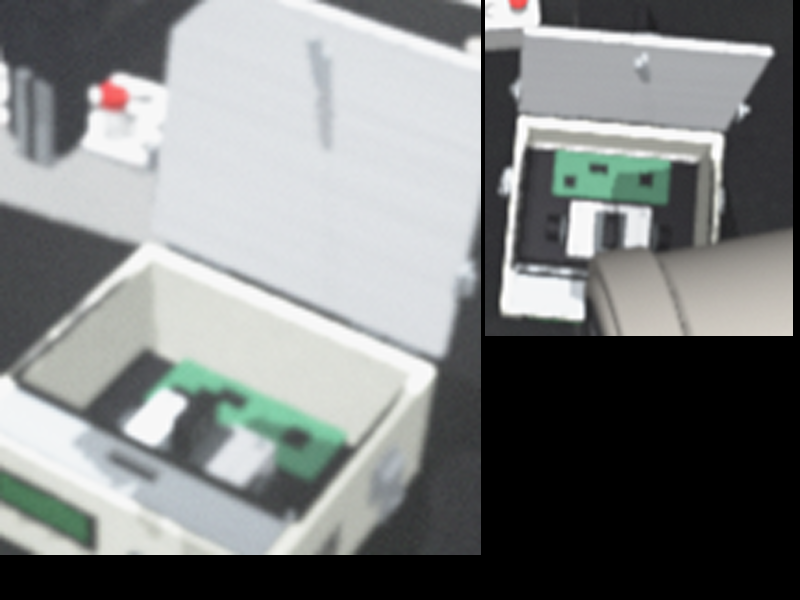

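The gauge is upright and seated between the two white blocks (dark grip at about (200,425) in the crop), the gripper clear at the left. Next, over the panel and down behind it.

Call:
servo_tool(
  motion=[
    [[-0.04,0.01,-0.01,0,0,0,0],[-0.08,0.02,-0.01,0,0,0,0],[-0.12,0.03,-0.01,0,0,0,0],[-0.16,0.04,-0.01,0,0,0,0],[-0.2,0.045,-0.01,0,0,0,0],[-0.235,0.045,-0.005,0,0,0,0],[-0.26,0.045,0,0,0,0,0],[-0.267,0.045,0,0,0,0,0],[-0.267,0.045,0,0,0,0,0],[-0.267,0.045,0.02,0,0,0,0],[-0.267,0.045,0.04,0,0,0,0],[-0.267,0.045,0.06,0,0,0,0],[-0.267,0.045,0.08,0,0,0,0],[-0.267,0.045,0.1,0,0,0,0],[-0.267,0.045,0.106,0,0,0,0],[-0.267,0.045,0.106,0,0,0,0],[-0.267,0.045,0.106,0,0,0,0]],
  ],
)

```text
t: 9.73
eef_pos: [0.686, 0.0366, 0.1839]
tool_rot: [0.0, 0.04, 0.999, 0.0]
contact_force: [-0.9, -0.6, -0.1]
gripper_width: 0.003
grasp_force: 0.0
```

```bash
cat >> h.py <<'E'
O=np.array([.541,.003,0]); Q=R.from_euler('z',-4.6,degrees=True)
def ph(p): return (Q.inv().apply(np.asarray(p)-O)*1000).round(1)
E
python3 - <<'E'
from h import *
go([.541,.003,.185],down(85.4)); print(ph(cur()[0]))
E
```

```text
t 9.73 pos [0.686  0.0366 0.1839] shift [ 0.1419 -0.0452 -0.0011] turn [ 0.001  0.002 -0.004] F [-0.9 -0.6 -0.1] w 0.003 0.0
[141.9  45.2 183.9]
```

Call:
servo_tool(
  motion=[
    [[0.012,0,0,0,0,0,0],[0.024,0,0,0,0,0,0],[0.035,0,0,0,0,0,0],[0.045,0,-0.001,0,0,0,0],[0.055,0,0,0,0,0,0],[0.065,0,0.001,0,0,0,0],[0.075,0,0.002,0,0,0,0],[0.085,0,0.004,0,0,0,0],[0.095,0,0.008,0,0,0,0],[0.105,0,0.013,0,0,0,0],[0.115,0,0.019,0,0,0,0],[0.123,0,0.026,0,0,0,0],[0.131,0,0.034,0,0,0,0],[0.138,0,0.042,0,0,0,0],[0.144,0,0.051,0,0,0,0],[0.15,0,0.061,0,0,0,0],[0.154,0,0.069,0,0,0,0],[0.156,0,0.076,0,0,0,0],[0.157,0,0.08,0,0,0,0],[0.157,0,0.08,0,0,0,0]],
  ],
)

```text
t: 11.4
eef_pos: [0.5287, 0.0491, 0.1021]
tool_rot: [-0.001, 0.04, 0.999, -0.0]
contact_force: [0.4, 0.3, 0.1]
gripper_width: -0.002
grasp_force: 0.0
```

```bash
python3 - <<'E'
from h import *
go([.541,.003,.185],down(85.4)); print(ph(cur()[0]))
E
```

```text
t 11.40 pos [0.5287 0.0491 0.1021] shift [-0.0158 -0.045  -0.0829] turn [-0.008 -0.025 -0.004] F [0.4 0.3 0.1] w -0.002 0.0
[-16.   44.9 102.1]
```

Call:
servo_tool(
  motion=[
    [[0,0,-0.03,0,0,0,0],[0,0,-0.06,0,0,0,0.2],[0,0.03,-0.1,0,0,0,0.4],[0.02,0.07,-0.12,0,0,0,0.6],[0.04,0.11,-0.13,0,0,0,0.6],[0.06,0.15,-0.13,0,0,0,0.6],[0.06,0.19,-0.13,0,0,0,0.6],[0.06,0.22,-0.13,0,0,0,0.6],[0.06,0.22,-0.13,0,0,0,0.6]],
  ],
)

```text
t: 12.15
eef_pos: [0.4859, 0.2826, 0.2341]
tool_rot: [0.0, 0.035, 0.999, 0.003]
contact_force: [0.8, 0.5, 0.0]
gripper_width: 0.597
grasp_force: 0.0
```

```bash
python3 - <<'E'
from h import *
go([.541,.003,.185],down(85.4)); print(ph(cur()[0]))
S=bot.read_camera('scene');T=bot.read_camera('top')
a=cv2.resize(S['img'][190:310,250:390,::-1],None,fx=2.8,fy=2.8,interpolation=cv2.INTER_CUBIC)
b=cv2.resize(T['img'][165:255,262:362,::-1],None,fx=4,fy=4,interpolation=cv2.INTER_CUBIC)
out=np.zeros((600,800,3),np.uint8); out[:a.shape[0],:a.shape[1]]=a; out[:b.shape[0],395:395+b.shape[1]]=b
cv2.imwrite('pics/w1.png',out)
E
```

```text
t 12.15 pos [0.4859 0.2826 0.2341] shift [-0.0746 -0.2753  0.0477] turn [0.06  0.008 0.11 ] F [0.8 0.5 0. ] w 0.597 0.0
[-77.3 274.3 234.1]
```

View pics/w1.png

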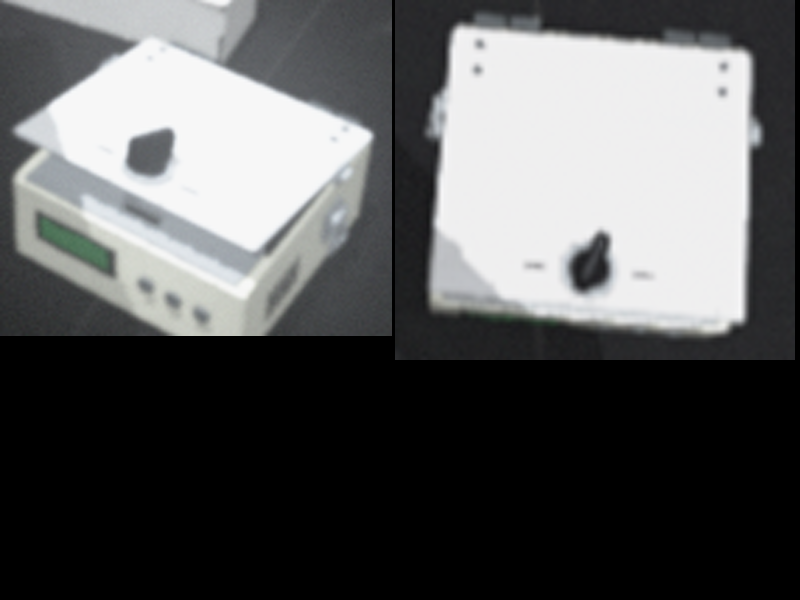

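The panel rests nearly closed; the wing (black, top-view crop (590,263)) stands about 70° counter-clockwise from the ticks at (534,265) and (642,275).

```bash
python3 - <<'E'
from h import *
np.set_printoptions(precision=4,suppress=True)
S=bot.read_camera('scene');T=bot.read_camera('top')
def blob(c,x0,y0,w,h,thr,f=6):
    g=cv2.resize(cv2.cvtColor(c['img'],cv2.COLOR_RGB2GRAY)[y0:y0+h,x0:x0+w],None,fx=f,fy=f,interpolation=cv2.INTER_CUBIC)
    cs,_=cv2.findContours((g<thr).astype(np.uint8),cv2.RETR_EXTERNAL,cv2.CHAIN_APPROX_NONE)
    out=[]
    for k in sorted(cs,key=cv2.contourArea,reverse=True)[:3]:
        if cv2.contourArea(k)<20: continue
        m=cv2.moments(k); ce=np.array([m['m10']/m['m00'],m['m01']/m['m00']])
        l=cv2.fitLine(k,cv2.DIST_L2,0,.01,.01)[:2,0]; bb=cv2.boundingRect(k)
        out.append(((ce+.5)/f-.5+[x0,y0],l,cv2.contourArea(k)/f/f,cv2.minAreaRect(k)[1:],(np.array([bb[0],bb[1],bb[0]+bb[2],bb[1]+bb[3]])+.5)/f-.5+[x0,y0,x0,y0]))
    return out
wt=blob(T,300,215,25,28,90); ws=blob(S,290,230,28,26,90)
for o in wt+ws: print(o)
P,e=tri(T,wt[0][0],S,ws[0][0]); print('wing mid',P,e,ph(P))
for b in ((290,226,12,10),(316,228,14,10)):
    for o in blob(T,*b,200)[:1]: print('tick',o[0],plane(T,o[0],.105))
c,l=wt[0][:2]
for z in (.11,.125,.135):
    a=plane(T,c-6*l,z);b=plane(T,c+6*l,z);print('wing yaw',np.degrees(np.arctan2(b[1]-a[1],b[0]-a[0])))
    print(plane(T,c,z))
E
```

```text
(array([310.5108, 230.9413]), array([ 0.4453, -0.8954], dtype=float32), 82.25, ((81.34957885742188, 55.08278274536133), 88.56790161132812), array([305.5833, 223.4167, 314.9167, 237.25  ]))Traceback (most recent call last):
  File "<stdin>", line 16, in <module>
IndexError: list index out of range
```

```bash
python3 - <<'E'
from h import *
np.set_printoptions(precision=4,suppress=True)
S=bot.read_camera('scene');T=bot.read_camera('top')
def blob(c,x0,y0,w,h,thr,f=6):
    g=cv2.resize(cv2.cvtColor(c['img'],cv2.COLOR_RGB2GRAY)[y0:y0+h,x0:x0+w],None,fx=f,fy=f,interpolation=cv2.INTER_CUBIC)
    cs,_=cv2.findContours((g<thr).astype(np.uint8),cv2.RETR_EXTERNAL,cv2.CHAIN_APPROX_NONE)
    out=[]
    for k in sorted(cs,key=cv2.contourArea,reverse=True)[:1]:
        m=cv2.moments(k); ce=np.array([m['m10']/m['m00'],m['m01']/m['m00']])
        l=cv2.fitLine(k,cv2.DIST_L2,0,.01,.01)[:2,0]
        out.append(((ce+.5)/f-.5+[x0,y0],l,cv2.contourArea(k)/f/f))
    print(g.min(),out); return out
for th in(70,90,120): wt=blob(T,300,215,25,28,th)
for th in(90,130): ws=blob(S,288,228,30,28,th)
P,e=tri(T,wt[0][0],S,ws[0][0]); print('wing mid',P,e,ph(P))
for b in ((290,226,12,10),(316,228,14,10)):
    for o in blob(T,*b,200)[:1]: print('tick',o[0],plane(T,o[0],.105))
c,l=wt[0][:2]
for z in (.11,.13):
    a=plane(T,c-6*l,z);b=plane(T,c+6*l,z);print('wing yaw',np.degrees(np.arctan2(b[1]-a[1],b[0]-a[0])),plane(T,c,z),ph(plane(T,c,z)))
E
```

```text
29 [(array([310.4609, 231.0668]), array([ 0.4395, -0.8983], dtype=float32), 70.48611111111111)]
29 [(array([310.5139, 230.9395]), array([ 0.4461, -0.895 ], dtype=float32), 82.15277777777779)]
29 [(array([310.5216, 230.881 ]), array([ 0.4409, -0.8976], dtype=float32), 97.25)]
93 []
93 [(array([303.2778, 244.1904]), array([ 0.7455, -0.6665], dtype=float32), 181.66666666666666)]
wing mid [0.4853 0.0073 0.1192] 0.0019343735855918392 [-55.8  -0.2 119.2]
172 [(array([296.4449, 230.9702]), array([0.9992, 0.0394], dtype=float32), 3.8194444444444446)]
tick [296.4449 230.9702] [0.4857 0.0375 0.105 ]
189 [(array([323.2428, 233.2432]), array([0.9981, 0.0609], dtype=float32), 2.1527777777777777)]
tick [323.2428 233.2432] [ 0.4809 -0.0211  0.105 ]
wing yaw -26.73310980237544 [0.4856 0.0072 0.11  ] [-55.6  -0.3 110. ]
wing yaw -26.733109802375434 [0.4839 0.0091 0.13  ] [-57.4   1.5 130. ]
```

```bash
cat >> h.py <<'E'
def wd(x,y,z): return O+Q.apply(np.array([x,y,z])/1000)
def rotn(yaw_y,t):
    "tool z against the panel normal at angle t, tool y at about yaw_y deg"
    return Q*R.from_euler('y',t)*Q.inv()*down(yaw_y)
def rel(p,rot):
    c,r,o=cur(); print('shift',r.inv().apply(p-c).round(4),'turn',(np.degrees((r.inv()*rot).as_rotvec())/5).round(3))
E
python3 - <<'E'
from h import *
print(cur()[2]['q'].round(2)); r=rotn(63.3,.12); print(r.apply([0,0,1]), r.apply([0,1,0]))
rel(wd(-57,0,180),r); rel(wd(-57,0,117),r)
E
```

```text
[-0.72  0.28  0.12  1.84 -0.04  1.02  0.91]
[-0.1193266   0.00960079 -0.99280864] [ 0.44662215  0.89358837 -0.04503864]
shift [-0.0181 -0.2631  0.0535] turn [0.258 1.36  4.378]
shift [-0.0181 -0.263   0.1165] turn [0.258 1.36  4.378]
```

Call:
servo_tool(
  motion=[
    [[-0.005,-0.03,0.0,0,0,1,0.5],[-0.01,-0.07,0.0,0,0,2,0.5],[-0.01,-0.11,0.0,0,0,3,0.5],[-0.015,-0.15,0.01,0.1,0.6,4,0.5],[-0.018,-0.19,0.02,0.2,1,4.38,0.5],[-0.018,-0.22,0.03,0.26,1.36,4.38,0.5],[-0.018,-0.25,0.045,0.26,1.36,4.38,0.5],[-0.018,-0.263,0.053,0.26,1.36,4.38,0.5],[-0.018,-0.263,0.053,0.26,1.36,4.38,0.5],[-0.018,-0.263,0.053,0.26,1.36,4.38,0.5],[-0.018,-0.263,0.053,0.26,1.36,4.38,0.5]],
  ],
)

```text
t: 13.37
eef_pos: [0.4846, 0.0101, 0.1808]
tool_rot: [-0.059, 0.229, 0.972, -0.008]
contact_force: [-0.1, 1.1, -0.4]
gripper_width: 0.499
grasp_force: 0.0
```

```bash
python3 - <<'E'
from h import *
print(ph(cur()[0]))
r=rotn(63.3,.12)
rel(wd(-57,0,117),r)
S=bot.read_camera('scene')
cv2.imwrite('pics/w2.png',cv2.resize(S['img'][170:280,240:370,::-1],None,fx=5,fy=5,interpolation=cv2.INTER_CUBIC))
E
```

```text
[-56.8   2.5 180.8]
shift [-0.0079  0.0004  0.0633] turn [0.015 0.002 0.027]
```

View pics/w2.png

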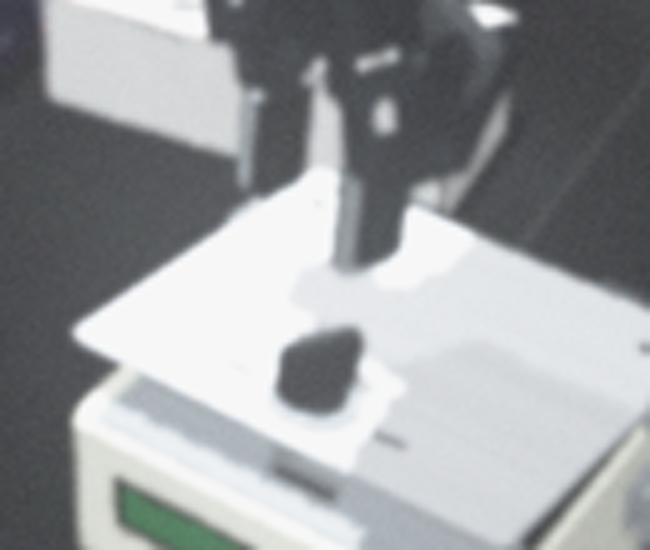

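The fingers stand over the wing (wing at (320,370), fingers above it at (270,180) and (370,260) in the crop), on either side of it. I lower and pinch.

Call:
servo_tool(
  motion=[
    [[-0.002,0,0.02,0,0,0,0.5],[-0.005,0,0.04,0,0,0,0.5],[-0.007,0,0.055,0,0,0,0.5],[-0.008,0,0.061,0,0,0,0.5],[-0.008,0,0.063,0,0,0,0.5],[-0.008,0,0.063,0,0,0,0.5],[-0.008,0,0.063,0,0,0,0],[-0.008,0,0.063,0,0,0,0],[-0.008,0,0.063,0,0,0,0],[-0.008,0,0.063,0,0,0,0],[-0.008,0,0.063,0,0,0,0],[-0.008,0,0.063,0,0,0,0],[-0.008,0,0.063,0,0,0,0]],
  ],
  grip_force=40,
)

```text
t: 14.5
eef_pos: [0.4847, 0.0077, 0.1172]
tool_rot: [-0.059, 0.229, 0.972, -0.008]
contact_force: [2.5, 5.6, -1.6]
gripper_width: 0.104
grasp_force: 44.2
```

```bash
python3 - <<'E'
from h import *
p,r,o=cur();print(ph(p),o['contact_force'].round(1),o['torque'].round(2),o['gripper_width'],o['grasp_force'])
y=Q.inv().apply(r.apply([0,1,0])); z=Q.inv().apply(r.apply([0,0,1])); print(y,z)
for t in(.11,.1): rel(wd(80-142*np.cos(t)+16*np.sin(t),0,75+142*np.sin(t)+16*np.cos(t)),rotn(63.3,t))
E
```

```text
[-56.5   0.2 117.2] [ 2.5  5.6 -1.6] [ 0.73 -0.64 -0.1 ] 0.10414288516874369 44.177634716033936
[ 0.37045946  0.92785863 -0.04287367] [-0.11826175  0.0013347  -0.99298156]
shift [ 0.0014 -0.0008  0.0109] turn [-0.022 -0.096  0.041]
shift [ 0.0015 -0.0008  0.0124] turn [-0.065 -0.203  0.041]
```

Call:
servo_tool(
  motion=[
    [[0,0,0.003,0,0,0,0],[0,0,0.006,0,0,0,0],[0.001,0,0.009,0,0,0,0],[0.0014,0,0.0105,0,0,0,0],[0.0014,0,0.0105,0,0,0,0],[0.0014,0,0.0105,0,0,0,0]],
  ],
)

```text
t: 15.0
eef_pos: [0.4814, 0.0081, 0.1065]
tool_rot: [-0.059, 0.229, 0.972, -0.009]
contact_force: [1.5, 3.9, -0.0]
gripper_width: 0.098
grasp_force: 44.1
```

```bash
cat > s.py <<'E'
from h import *
p,r,o=cur();print('t',o['t'],ph(p),'F',o['contact_force'].round(1),'M',o['torque'].round(2),o['gripper_width'].round(3),o['grasp_force'])
y=Q.inv().apply(r.apply([0,1,0])); z=Q.inv().apply(r.apply([0,0,1])); print('tool y yaw(ph)',np.degrees(np.arctan2(y[1],y[0])).round(1),'z',z.round(3), 'q7',o['q'][6].round(2))
E
python3 s.py
```

```text
Traceback (most recent call last):
  File "s.py", line 2, in <module>
    p,r,o=cur();print('t',o['t'],ph(p),'F',o['contact_force'].round(1),'M',o['torque'].round(2),o['gripper_width'].round(3),o['grasp_force'])
                                                                                                ^^^^^^^^^^^^^^^^^^^^^^^^
AttributeError: 'float' object has no attribute 'round'
```

Call:
servo_tool(
  motion=[
    [[0,0,0,0,0,0.8,0],[0,0,0,0,0,1.8,0],[0,0,0,0,0,2.8,0],[0,0,0,0,0,3.8,0],[0,0,0,0,0,4.8,0],[0,0,0,0,0,5.8,0],[0,0,0,0,0,6.8,0],[0,0,0,0,0,7.8,0],[0,0,0,0,0,8.8,0],[0,0,0,0,0,9.8,0],[0,0,0,0,0,10.8,0],[0,0,0,0,0,11.8,0],[0,0,0,0,0,12.6,0],[0,0,0,0,0,13.2,0],[0,0,0,0,0,13.6,0],[0,0,0,0,0,13.6,0],[0,0,0,0,0,13.6,0],[0,0,0,0,0,13.6,0]],
  ],
)

```text
t: 16.5
eef_pos: [0.4822, 0.0086, 0.1066]
tool_rot: [-0.044, 0.733, 0.678, -0.04]
contact_force: [3.9, 6.9, -2.7]
gripper_width: 0.102
grasp_force: 43.9
```

```bash
sed -i "s/o\['gripper_width'\].round(3)/o['gripper_width']/" s.py; cat >> s.py <<'E'
for t in (.03,0): print(t,end=' ');rel(wd(80-142*np.cos(t)+15*np.sin(t),0,75+142*np.sin(t)+15*np.cos(t)),rotn(-4.6,t))
E
python3 s.py
python3 - <<'E'
from h import *
S=bot.read_camera('scene')
cv2.imwrite('pics/w3.png',cv2.resize(S['img'][180:310,240:380,::-1],None,fx=4.5,fy=4.5,interpolation=cv2.INTER_CUBIC))
E
```

```text
t 16.5 [-59.1   0.9 106.6] F [ 3.9  6.9 -2.7] M [ 1.24 -1.11 -0.21] 0.10195440809016178 43.91595482826233
tool y yaw(ph) 0.1 z [-0.118  0.001 -0.993] q7 0.13
0.03 shift [-0.0009 -0.0009  0.0125] turn [-1.017 -0.016  0.018]
0 shift [-0.0009 -0.0009  0.0168] turn [-1.361 -0.017  0.018]
```

View pics/w3.png

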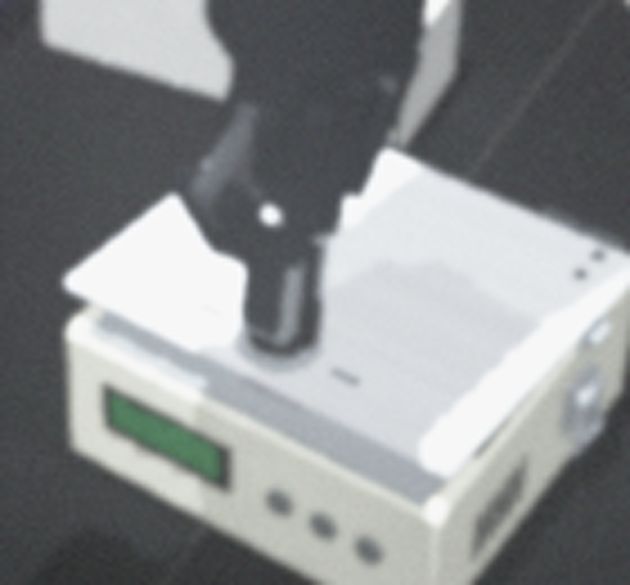

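Call:
servo_tool(
  motion=[
    [[-0.0005,0,0.002,-0.15,0,0,0],[-0.001,0,0.004,-0.35,0,0,0],[-0.001,-0.0005,0.006,-0.5,0,0,0],[-0.001,-0.0005,0.008,-0.65,0,0,0],[-0.001,-0.0008,0.01,-0.8,0,0,0],[-0.001,-0.0009,0.012,-1,0,0,0],[-0.001,-0.0009,0.012,-1,0,0,0],[-0.001,-0.0009,0.012,-1,0,0,0],[-0.001,-0.0009,0.012,-1,0,0,0]],
  ],
  grip_force=70,
)

```text
t: 17.3
eef_pos: [0.4801, 0.0087, 0.0953]
tool_rot: [-0.012, 0.734, 0.679, -0.01]
contact_force: [2.5, 8.4, 1.5]
gripper_width: 0.091
grasp_force: 74.1
```

```bash
python3 s.py
```

```text
t 17.3 [-61.1   0.8  95.3] F [2.5 8.4 1.5] M [ 1.93 -0.58 -0.08] 0.09148820856400038 74.13859963417053
tool y yaw(ph) 0.1 z [-0.031  0.003 -1.   ] q7 0.13
0.03 shift [-0.0008 -0.0003  0.0011] turn [-0.014 -0.032  0.027]
0 shift [-0.0008 -0.0007  0.0053] turn [-0.357 -0.032  0.027]
```

Call:
servo_tool(
  motion=[
    [[0.0005,0,0.001,-0.1,0,0,0],[0.001,0,0.002,-0.2,0,0,0],[0.001,0,0.003,-0.3,0,0,0],[0.001,0,0.004,-0.35,0,0,0],[0.001,0,0.005,-0.35,0,0,0],[0.001,0,0.006,-0.35,0,0,0],[0.001,0,0.006,-0.35,0,0,0],[0.001,0,0.006,-0.35,0,0,0]],
  ],
)

```text
t: 17.97
eef_pos: [0.4799, 0.0088, 0.0913]
tool_rot: [-0.002, 0.735, 0.679, 0.001]
contact_force: [-8.0, 7.3, 34.2]
gripper_width: 0.093
grasp_force: 78.9
```

```bash
python3 s.py
```

```text
t 17.9667 [-61.4   0.9  91.3] F [-8.   7.3 34.2] M [1.45 1.83 0.12] 0.09267714624928534 78.92232298851013
tool y yaw(ph) 0.1 z [-0.002  0.004 -1.   ] q7 0.13
0.03 shift [-0.0009 -0.0001 -0.003 ] turn [ 0.325 -0.047  0.013]
0 shift [-0.0009 -0.0006  0.0013] turn [-0.019 -0.047  0.012]
```

Call:
servo_tool(
  motion=[
    [[0,0,-0.0006,0,0,0,0],[0,0,-0.0006,0,0,0,0],[0,0,-0.0006,0,0,0,0],[0,0,-0.0006,0,0,0,0],[0,0,-0.0006,0,0,0,0],[0,0,-0.0006,0,0,0,0]],
  ],
)

```text
t: 18.47
eef_pos: [0.4798, 0.0088, 0.0914]
tool_rot: [-0.002, 0.734, 0.679, 0.001]
contact_force: [-5.2, 7.4, 26.9]
gripper_width: 0.093
grasp_force: 77.5
```

```bash
python3 s.py; python3 - <<'E'
from h import *
S=bot.read_camera('scene'); T=bot.read_camera('top')
im=S['img'][215:315,245:385,::-1].copy()
im=cv2.resize(im,None,fx=5.7,fy=5.7,interpolation=cv2.INTER_CUBIC)
for t,col in((0,(0,0,255)),(.03,(0,160,0)),(.095,(255,0,0))):
    # predicted panel front corners (outer face): tiny marks only
    for y in(86,-86):
        u=proj(S,wd(80-162*np.cos(t)+6*np.sin(t),y,75+162*np.sin(t)+6*np.cos(t))); print(t,y,u.round(1),((u-[245,215])*5.7).round())
cv2.imwrite('pics/f.png',im)
E
```

```text
t 18.4667 [-61.5   0.9  91.4] F [-5.2  7.4 26.9] M [ 1.41  1.29 -0.04] 0.09265795950642515 77.51182079315186
tool y yaw(ph) 0.1 z [-0.002  0.004 -1.   ] q7 0.13
0.03 shift [-0.0008 -0.     -0.0028] turn [ 0.326 -0.041  0.015]
0 shift [-0.0009 -0.0005  0.0014] turn [-0.017 -0.041  0.014]
0 86 [252.6 249.3] [ 44. 195.]
0 -86 [338.3 292.1] [532. 439.]
0.03 86 [252.6 247.2] [ 43. 183.]
0.03 -86 [338.6 289.9] [534. 427.]
0.095 86 [252.8 242.5] [ 44. 157.]
0.095 -86 [339.5 285.1] [538. 400.]
```

View pics/f.png

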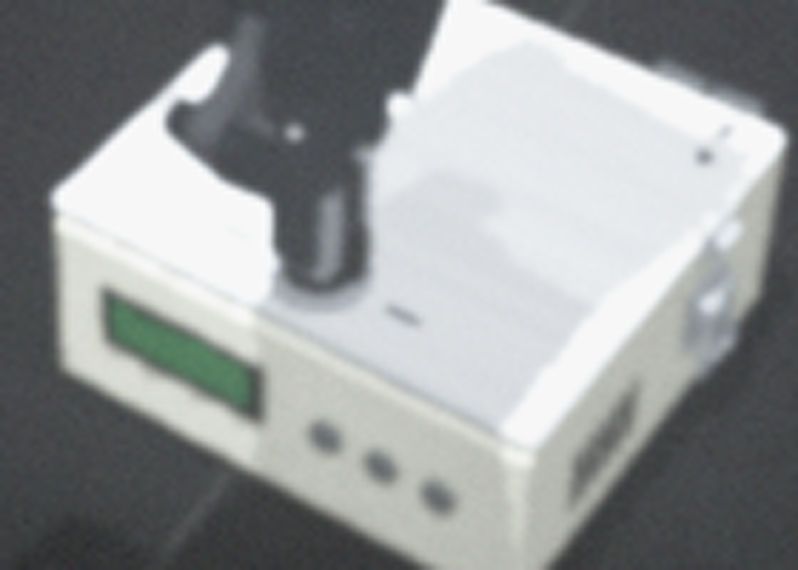

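The panel lies flush on the frame along the front and side edges (front corners at about (52,200) and (520,440), matching the home prediction). A 7 N change in push moved it only 0.1 mm, so it is hard against its stop. The wing is held in line with the tick at (403,315).

```bash
python3 -c "
from station import bot
print(bot.hand_in())"
```

```text
the job is handed in; nothing more can be done
None
```

The flat-gripped gauge is seated in the gap and released, and the panel is pressed home at about 27 N with the stud lined up and unlocked, so you can do up the two side catches. The job is handed in with the arm still holding.

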